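Click the setting block into the engraver's quick-change holder

TASK

Load the wooden setting block with the two gold pieces on top into the steel quick-change holder: set its T-foot gently down on the holder's open front apron, slide it in under the lips and push it on past the sprung side ball, until the ball clicks into the foot's notch and the block sits home against the end stop. It needs only about 10 N, so feel your way and stop as soon as it is home, never ramming the stop. Then let go and back away; leave the bare-topped spare block and everything else where they are.

Things in the scene. Friction and masses are not known exactly. Their poses are not given: they have to be found in the camera images.
- block: the block to load: beech 80 (x) x 44 (y) x 44 (z) mm on a dark steel T-foot, two gold buttons set in the grey compound on top. Origin: centre of the foot's underside, z up. Heights over the origin: foot 0-10, neck (24 mm wide, 70 long) 10-20, beech 20-64, compound to 71, gold to 77 mm. Starts upright on the bench; 0.34 to 0.55 kg. Grip it by the 44 mm wide beech
- block_foot (a point): middle of the block's foot, 5 mm above its underside; axes as the block. Foot 80 mm long (x), 40 wide (y), 10 thick, ends flush with the beech; both ends taper from 40 to 30 mm width over the last 12 mm; in the middle of each long side an upright V-notch 11 mm wide, 5 mm deep, flanks at 45 degrees. The same both ways round, so it may go in either way
- holder: steel T-slot holder fixed on the bench, turned in yaw. Origin on the slot's centre line at bench height; x = direction of insertion, z up. Floor at z 20 mm. x -75 to -5 mm: open apron, floor only. x -5 to 90 mm: side walls 41.6 mm apart and lips over the foot (underside z 31.6, top 36.6 mm, 28 mm gap for the neck; 66 mm wide over all): the foot can only slide in from the apron
- apron (a point): middle of the open apron on its floor (holder x = -40 mm); the apron is 70 mm long and 98 mm wide and level with the slot floor. With the block's origin over 40 mm before the mouth its foot is clear of walls and lips; it may overhang the apron's front edge by up to 20 mm
- mouth (a point): mouth of the slot: floor centre where walls and lips begin (holder x = -5 mm). Behind it, from x = 14 to 62 mm, the wall and lip on the +y side are cut away for the carriage, which bears the side ball and behind it the end stop, and is clamped by a knurled thumb screw (top at z 50 mm, y = 40 mm). Sliding under the lips takes 1 to 2 N (greased)
- shallowest_home (a point): floor centre at holder x = 25 mm: where the block's origin lies when home, if the carriage is clamped at its nearest setting. Each run it is clamped 0 to 25 mm deeper, not measured: feel it. The nose meets the ball 40 mm before home: 5 to 11 N to pass; then 1 to 3 N; 5 mm before home the ball drops in, the force falls and it draws the block home; then the rigid stop: force leaps, keep under 30 N
- ball (a joint): how far the side ball (steel, 12 mm, sprung towards -y of the holder, 5.5 mm above the slot floor) is pressed back into its housing, m: 0 = fully out (empty slot), about 0.0035 while the flank of the foot runs along it, about 0.0005 when it has clicked into the notch; the spring pushes with 4.5 N fully out and 8 N pressed back
- spare: a second setting block of the same shape and size as block but with nothing set in its grey compound (bare top); to be left alone. Origin: centre of the underside of its foot
- loupe: black eyepiece loupe, a 28 mm tall tapered cup, 38 mm across at the top; bystander
- graver_a: graver lying on the bench, 117 mm long, dark mushroom handle; bystander
- graver_b: a second, like graver, lying beyond the blocks; bystander
- hammer: small hammer lying on the bench, 240 mm long; bystander
- pitch_bowl: round iron bowl of hard pitch, 136 mm across, 69 mm tall; bystander
- oilstone: sharpening stone on a wooden base, 190 x 65 x 32 mm; bystander
- jar: small glass jar with steel cap, 56 mm across, 60 mm tall; bystander

How it is judged (in metres and radians):
On the way, in this order (a step that is already met when the one before it is completed fails the run):
1. the block stands upright on the slot floor in line with the slot, its foot still short of the ball (y of block in the frame of holder between -0.003 and 0.003 m and z of block in the frame of holder between 0.017 and 0.0235 m and angle between the x axis of block and the x axis of holder, either way round below 0.1 rad and x of block in the frame of holder between -0.085 and -0.013 m), for 0.05 s.
2. the foot, under the lips, presses the ball back (value of joint ball above 0.0024 m and x of block in the frame of holder above -0.018 m and z of block in the frame of holder below 0.0235 m), for 0.05 s.
At the end, for the whole second after the job is handed in: the block stands in the slot (within 3 mm of its centre line, on its floor, within 0.1 rad of its direction), at least 23.5 mm past the holder's origin, with the ball clicked into the notch (pressed back less than 1.6 mm), at rest (y of block in the frame of holder between -0.003 and 0.003 m and z of block in the frame of holder between 0.017 and 0.0235 m and angle between the x axis of block and the x axis of holder, either way round below 0.1 rad and x of block in the frame of holder above 0.0235 m and value of joint ball below 0.0016 m and linear speed of block below 0.01 m/s); the robot touches nothing.
It fails at once if the block is rammed against the end stop with more than 30 N (contact force between block and carriage_c2 above 30 N).
It fails at once if the block is jammed in the holder: all their contact forces together pass 100 N (contact force between block and holder above 100 N).
It fails at once if the bare-topped spare block is moved by more than 20 mm (distance of spare from where it was at the start of the episode above 0.02 m).
It fails at once if the block is dropped on the holder: it comes down over it (below 50 mm, within 90 mm of its origin) faster than 0.35 m/s (linear speed of block above 0.35 m/s and height (world z) of block below 0.05 m and horizontal distance between block and holder below 0.09 m).
It fails at once if another thing on the bench (loupe, gravers, hammer, pitch bowl, oilstone, jar) is moved by more than 20 mm (distance of any of loupe, graver_a, graver_b, hammer, pitch_bowl, oilstone, jar from where it was at the start of the episode above 0.02 m).
It also fails if it takes over 54 s, if anything falls off the work surface, if the arm or the gripper's body presses on something with over 40 N, if the wrist force passes 120 N, or if a joint passes its speed limit or range.

ROBOT

A 6-joint arm with a two-finger parallel gripper is mounted at the origin on the work surface. World frame = base frame: x ahead of the robot, y to its left, z up, the work surface at z = 0. Lengths are in mm, angles in rad, forces in N, time in s.
With the tool pointing down it reaches from about 275 to 750 mm from the base axis. Payload 10.2 kg.
Tool frame: the origin (TCP) lies between the finger pads; the fingertips stand 19 mm ahead of it and the grasp point (between the pads) is the TCP; z points along the fingers, y is the line along which they close (so a half turn about z gives the same grasp; the last joint's range is limited). The gripper opens to 85 mm and grips with 20 to 120 N. Pads are 22 mm wide; open, the fingers measure 114 mm over their backs; the gripper's body (76 mm by 85 mm) begins 54 mm behind the grasp point. The pads swing forward as they close: fully open they stand 13 mm farther back than shut.
Start: joints at [1.117, 0.313, 1.498, -0, 1.331, -0.223], TCP at [120.11, 511.082, 250.294] pointing down, gripper open.
Joint ranges: [-2.94, 2.94], [-0.97, 2.17], [0.19, 2.56], [-1.23, 4.37], [0.02, 3.11], [-2.88, 2.88]. Speed limits (rad/s): [2.39, 2.39, 3.01, 3.14, 3.14, 3.14].

INTERFACE

Orientations are given as a unit quaternion [w, x, y, z].
In Python, from rig import sense, capture, finish_job gives the robot as it stands. The module is installed in compiled form; this text tells all that it offers.
- The arm moves only by the tool move_arm, never from a script. Its argument "moves" is a list of rows, each an object with "turn": the turn, a rotation vector about the tool's x, y, z in rad, a list of three; "translation": the shift along the tool's x, y, z in mm, a list of three; "hand": the opening, from 0 (shut) to 1 (fully open). In form: [{"turn": [wx, wy, wz], "translation": [x, y, z], "hand": hand}, ...]. A call has 1 to 10 rows; each row shifts and turns the commanded pose from where the row before left it, along the tool's axes as they then stand; what a row does not reach is not made up. A row lasts 1/12 s, in which the tool goes at most 41.7 mm and 7.16 degrees, less where a joint would pass 70% of its speed; a pose out of reach is approached as far as the arm can. A call with a gripper value outside its range is refused whole. The fingers move at their own pace and stop on an object; "grip_force" is the grip in N (left out, the last holds). Time passes only in rows, so rows that do not move let the fingers close. It gives the time, the measured TCP pose, the force, the opening and the grip force at its end, in the units of the state.
- sense(): the state, without advancing time (a new reading comes with each control period).
- capture(name): name is "side" or "top" or "wrist"; returns a dict with "image" (384x512x3 uint8, blue, green, red), "z_map" (384x512 float32, mm along the optical axis (not along the pixel's ray), 0 where there is no reading), "vertical_fov" (degrees; the focal length in pixels is half the picture's height over the tangent of half this angle, whatever the lens; pixels are square), "cx", "cy" (the principal point, pixels), "R" (3x3) and "t" (3): a world point X has camera coordinates R X + t; the wrist camera has in their place "T_tool_cam" (4x4, takes a point from camera to tool coordinates, whose origin is the TCP and whose axes are the flange's). Camera axes: x right, y down, z forward; pixel columns grow to the right and rows downward; lengths in mm; the calibration is good to about 2 mm. A picture is of the moment at which its call begins: read the wrist's pose just before it.
- finish_job(): hands the job in; it is judged then, once.
The state is a dict: "time_s": time; "joints": joint angles; "dq": joint speeds; "tau": joint torques, N m; "eef_pos": TCP position; "ee_rot": TCP orientation; "force": force on the tool from outside, world axes, zero at the start; "wrist_torque": the same for the moment, N m; "grip_width": opening from 0.0 (shut) to 1.0 (fully open); "grip_force": force on a finger pad.
Only numpy, scipy, OpenCV 4.12 (cv2) and the standard library are available. Lean on these libraries where they do the work, as an engineer would, in place of code of your own. Each camera call takes 0.05 s, during which the arm holds its last target. There are 200 camera calls.

## Working session

There is one attempt and no reset: what is moved stays moved. The work goes in short steps, Python scripts to look and compute and a tool call to move; the robot and the scene stay as the last step left them, time stands still between calls to the robot, and variables do not carry over. Pictures are saved under pics/ and viewed, at most 10 in all, crops included, and the job is handed in when it is done.

Besides the shell and the picture viewer there is one more tool, called as name([rows], argument=value, ...), one row to a line, values as JSON. move_arm: Moves the arm, as the interface text tells. Its arguments: {"type":"object","properties":{"moves":{"type":"array","items":{"type":"object","properties":{"turn":{"type":"array","items":{"type":"number"}},"translation":{"type":"array","items":{"type":"number"}},"hand":{"type":"number"}}}},"grip_force":{"type":"number"}},"required":["moves"]}

```bash
mkdir -p pics
cat > h.py <<'E'
import numpy as np, cv2, pickle
from rig import sense, capture, finish_job
def world(c, s=None):
    """per-pixel world points from z_map"""
    h,w=c["z_map"].shape; f=h/2/np.tan(np.radians(c["vertical_fov"])/2)
    u,v=np.meshgrid(np.arange(w),np.arange(h)); z=c["z_map"]
    P=np.stack([(u-c["cx"])/f*z,(v-c["cy"])/f*z,z],-1)
    if "R" in c: return (P-c["t"])@np.array(c["R"])
    T=np.array(c["T_tool_cam"]); P=P@T[:3,:3].T+T[:3,3]
    from scipy.spatial.transform import Rotation as Ro
    q=s["ee_rot"]; R=Ro.from_quat([q[1],q[2],q[3],q[0]]).as_matrix()
    return P@R.T+np.array(s["eef_pos"])
E
python3 - <<'E'
from h import *
s=sense(); print(s)
for n in ["top","side"]:
    c=capture(n); pickle.dump(c,open(n+".pkl","wb")); cv2.imwrite(f"pics/{n}0.png",cv2.resize(c["image"],(800,600)))
    print(n,c["vertical_fov"],c["cx"],c["cy"],c["R"],c["t"])
E
```

```text
{'time_s': 0.0, 'joints': array([ 1.11661238e+00,  3.13410038e-01,  1.49843570e+00, -1.87997113e-05,
        1.33101220e+00, -2.23435978e-01]), 'dq': array([ 3.83583271e-04,  1.58966566e-03, -1.28564459e-03, -7.90482105e-04,
        7.73256413e-05,  3.63565159e-04]), 'tau': array([ 1.23557766e-03, -4.12262893e+01, -2.59748483e+01, -1.58913313e-04,
        4.10965935e-03,  1.10784998e-05]), 'eef_pos': array([119.99790419, 510.85761913, 249.75603551]), 'ee_rot': array([-2.01656365e-04,  1.15115949e-01,  9.93351860e-01, -5.99707890e-04]), 'force': array([-0.01889194, -0.11430469,  0.16709296]), 'wrist_torque': array([ 0.0099255 , -0.04342588,  0.02963647]), 'grip_force': 0.0, 'grip_width': 0.9957796043500131}
top 51.71225687822928 257.75860450405014 197.43810270800697 [[ 0.01276218 -0.99989637 -0.00666082]
 [-0.99562076 -0.01209009 -0.09269912]
 [ 0.09260898  0.00781469 -0.99567189]] [-42.80337028 590.00308488 934.76162649]
side 50.117118796793605 255.96959900190487 190.0874056884113 [[ 0.78859428 -0.61488217  0.00624384]
 [-0.36255748 -0.47313797 -0.80292748]
 [ 0.49665999  0.63092026 -0.59604402]] [-491.88130685  242.82509876 1009.85913099]
```

View pics/top0.png

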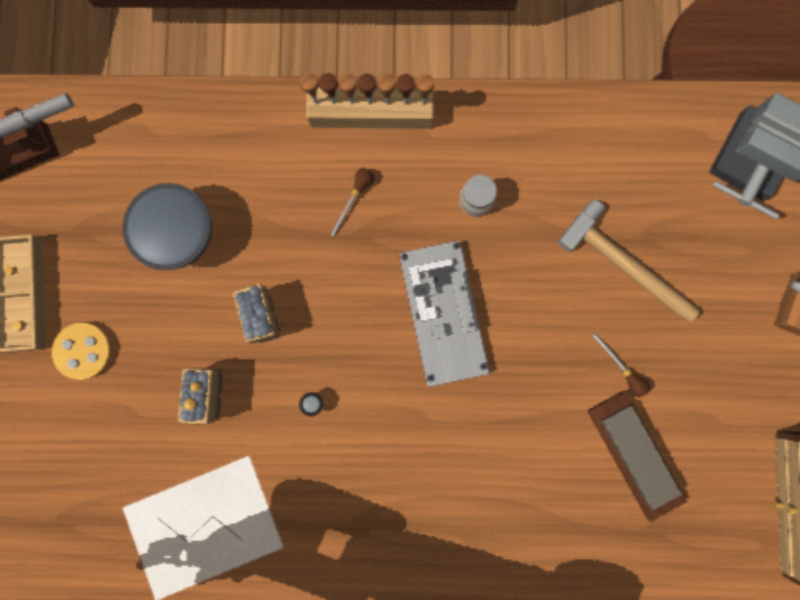

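View pics/side0.png

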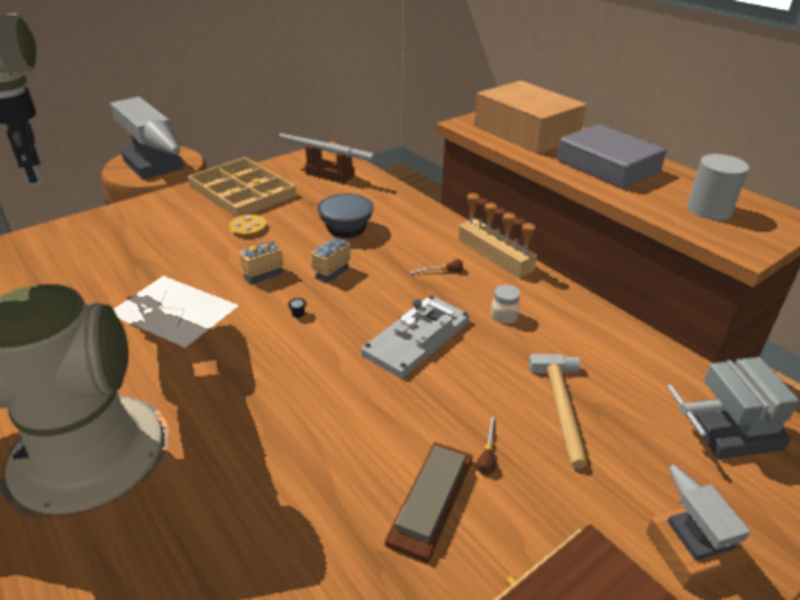

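The top view shows the gold block at (200,396), the spare at (255,313) and the holder at about (445,315), with its open apron towards the robot. Next I'll measure them from the depth map.

Run:
```python
from h import *
c=pickle.load(open("top.pkl","rb")); W=world(c); Z=W[...,2]; im=c["image"]
def rect(m,name):
    n,l,st,ce=cv2.connectedComponentsWithStats(m.astype(np.uint8))
    for i in range(1,n):
        if st[i,4]<60: continue
        P=W[l==i]; r=cv2.minAreaRect(P[:,:2].astype(np.float32)); print(name,ce[i].round(),st[i,4],"c",np.round(r[0],1),"size",np.round(r[1],1),"ang",round(r[2],2),"z",np.percentile(P[:,2],[5,50,95]).round(1))
print("bench z",np.median(Z[250:300,180:240]))
v,u=np.mgrid[:384,:512]
b=(u>100)&(u<190)&(v>170)&(v<285)
rect(b&(Z>55)&(Z<85),"blk")
hr=(u>245)&(u<320)&(v>145)&(v<255)
hsv=cv2.cvtColor(im,cv2.COLOR_BGR2HSV)
rect(hr&(Z>12)&(Z<60),"holder all")
rect(hr&(Z>15)&(Z<26),"floor")
rect(hr&(Z>32)&(Z<42),"lips")
rect(hr&(Z>44)&(Z<60),"screw")
cv2.imwrite("pics/h1.png",cv2.resize(im[145:260,240:330],None,fx=6,fy=5,interpolation=cv2.INTER_CUBIC)[:600])
# height map
H=np.clip(Z*4,0,255).astype(np.uint8)[145:260,240:330]
a=cv2.resize(im[145:260,240:330],(395,505)); d=cv2.applyColorMap(cv2.resize(H,(395,505),interpolation=0),2)
cv2.imwrite("pics/h1.png",np.hstack([a,d]))
```

```text
bench z 0.8127780317458111
blk [162. 200.] 659 c [578.5 189.3] size [80.1 44.6] ang 17.18 z [61.9 68.7 72.7]
blk [125. 253.] 697 c [454.1 271.3] size [44.8 80.1] ang 87.59 z [60.9 68.6 75.1]
holder all [283. 200.] 3493 c [586.3 -98.1] size [215.2  98. ] ang 12.69 z [17.9 21.4 38.3]
floor [284. 206.] 2498 c [586.3 -98.1] size [215.1  98. ] ang 12.71 z [17.6 20.6 23.5]
lips [271. 187.] 275 c [617.5 -74.3] size [86.5 48.7] ang 8.72 z [32.3 34.9 38.8]
lips [296. 193.] 315 c [ 602.3 -125.5] size [94.7 22.3] ang 14.7 z [34.  37.3 40.1]
lips [280. 212.] 65 c [555.3 -89.4] size [18.6 18.6] ang 14.3 z [34.2 36.9 39.5]
```

View pics/h1.png

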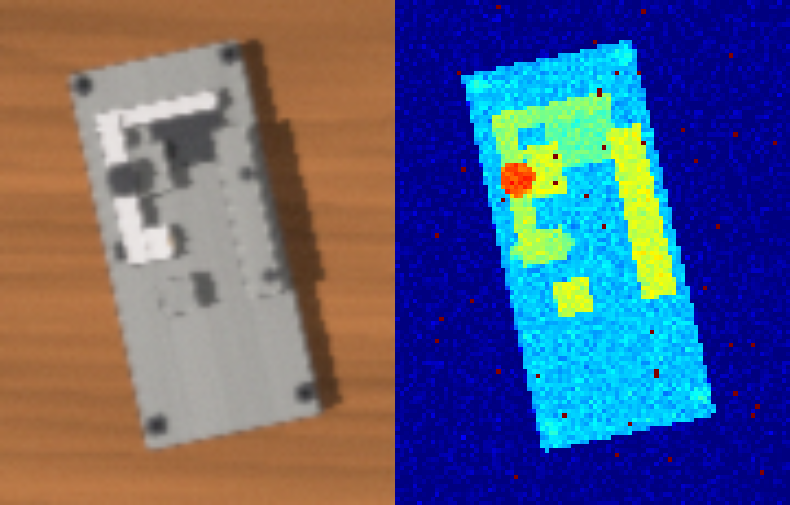

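move_arm([
  {"turn": [0,0,-0.094],"translation": [0,0,0],"hand": 1},
  {"turn": [0,0,-0.094],"translation": [0,0,0],"hand": 1},
  {"turn": [0,0,0],"translation": [-30,-20,0],"hand": 1},
  {"turn": [0,0,0],"translation": [-30,-20,0],"hand": 1},
  {"turn": [0,0,0],"translation": [-30,-20,0],"hand": 1},
  {"turn": [0,0,0],"translation": [-30,-20,0],"hand": 1},
  {"turn": [0,0,0],"translation": [-30,-20,0],"hand": 1},
  {"turn": [0,0,0],"translation": [-30,-20,0],"hand": 1},
  {"turn": [0,0,0],"translation": [-30,-20,0],"hand": 1},
  {"turn": [0,0,0],"translation": [-30,-20,0],"hand": 1},
])

```text
time_s: 0.93
eef_pos: [354.1, 339.6, 250.1]
ee_rot: [-0.0, 0.021, 1.0, -0.0]
force: [-0.3, 0.7, 0.2]
grip_width: 1.001
grip_force: 0.0
```

move_arm([
  {"turn": [0,0,0],"translation": [-30,-20,0],"hand": 1},
  {"turn": [0,0,0],"translation": [-30,-20,0],"hand": 1},
  {"turn": [0,0,0],"translation": [-30,-20,0],"hand": 1},
  {"turn": [0,0,0],"translation": [0,0,0],"hand": 1},
  {"turn": [0,0,0],"translation": [0,0,0],"hand": 1},
])

```text
time_s: 1.35
eef_pos: [441.2, 276.1, 249.7]
ee_rot: [-0.001, 0.023, 1.0, -0.0]
force: [-0.3, 0.5, -0.6]
grip_width: 1.0
grip_force: 0.0
```

Run:
```python
from h import *
s=sense(); print(s["eef_pos"],s["ee_rot"],s["joints"],s["force"])
c=capture("wrist"); pickle.dump((s,c),open("w1.pkl","wb")); cv2.imwrite("pics/w1.png",c["image"])
W=world(c,s); Z=W[...,2]
m=(Z>55)&(Z<85)
n,l,st,ce=cv2.connectedComponentsWithStats(m.astype(np.uint8))
for i in range(1,n):
    if st[i,4]<600: continue
    P=W[l==i]; r=cv2.minAreaRect(P[:,:2].astype(np.float32)); print(ce[i].round(),st[i,4],np.round(r[0],1),np.round(r[1],1),round(r[2],2),np.percentile(P[:,2],[5,50,95]).round(1))
print(np.array(c["T_tool_cam"]).round(3).tolist())
```

```text
[441.20277502 276.09475482 249.68550804] [-6.04622516e-04  2.27773277e-02  9.99740366e-01 -1.71000933e-04] [ 3.33756074e-01  3.03982834e-01  1.51138940e+00  1.04651079e-04
  1.32747299e+00 -1.19150693e+00] [-0.261555    0.49047784 -0.57218872]
[256. 184.] 3393 [454.7 271.2] [44. 80.] 87.38 [63.6 69.1 75.3]
[191. 295.] 2540 [578.9 189.5] [81.4 44.3] 16.82 [59.  69.  71.3]
[[0.0, -0.96, -0.281, 71.465], [1.0, 0.0, 0.0, 1.274], [-0.0, -0.281, 0.96, -124.269], [0.0, 0.0, 0.0, 1.0]]
```

View pics/w1.png

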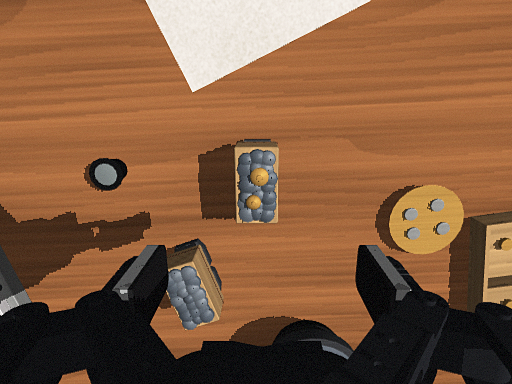

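move_arm([
  {"turn": [0,0,0],"translation": [-13.7,-4.3,0],"hand": 1},
  {"turn": [0,0,0],"translation": [0,0,30],"hand": 1},
  {"turn": [0,0,0],"translation": [0,0,30],"hand": 1},
  {"turn": [0,0,0],"translation": [0,0,30],"hand": 1},
  {"turn": [0,0,0],"translation": [0,0,30],"hand": 1},
  {"turn": [0,0,0],"translation": [0,0,30],"hand": 1},
  {"turn": [0,0,0],"translation": [0,0,30],"hand": 1},
  {"turn": [0,0,0],"translation": [0,0,10],"hand": 1},
  {"turn": [0,0,0],"translation": [0,0,8.5],"hand": 1},
  {"turn": [0,0,0],"translation": [0,0,0],"hand": 1},
])

```text
time_s: 2.23
eef_pos: [453.3, 272.7, 51.4]
ee_rot: [-0.001, 0.021, 1.0, -0.0]
force: [0.8, -0.3, 0.3]
grip_width: 0.997
grip_force: 0.0
```

move_arm([
  {"turn": [0,0,0],"translation": [0,0,0],"hand": 0.3},
  {"turn": [0,0,0],"translation": [0,0,0],"hand": 0.3},
  {"turn": [0,0,0],"translation": [0,0,0],"hand": 0.3},
  {"turn": [0,0,0],"translation": [0,0,0],"hand": 0.3},
  {"turn": [0,0,0],"translation": [0,0,0],"hand": 0.3},
  {"turn": [0,0,0],"translation": [0,0,0],"hand": 0.3},
  {"turn": [0,0,0],"translation": [0,0,0],"hand": 0.3},
], grip_force=50)

```text
time_s: 2.82
eef_pos: [454.6, 272.4, 53.1]
ee_rot: [0.001, 0.021, 1.0, 0.0]
force: [-1.6, -0.9, 6.8]
grip_width: 0.509
grip_force: 52.6
```

move_arm([
  {"turn": [0,0,0],"translation": [0,0,-5],"hand": 0.3},
  {"turn": [0,0,0],"translation": [0,0,-20],"hand": 0.3},
  {"turn": [0,0,0],"translation": [0,0,-30],"hand": 0.3},
  {"turn": [0,0,0],"translation": [0,0,-30],"hand": 0.3},
  {"turn": [0,0,0],"translation": [0,0,-30],"hand": 0.3},
  {"turn": [0,0,0],"translation": [0,0,-20],"hand": 0.3},
  {"turn": [0,0,0],"translation": [0,0,0],"hand": 0.3},
  {"turn": [0,0,0],"translation": [0,0,0],"hand": 0.3},
])

```text
time_s: 3.48
eef_pos: [453.8, 272.3, 186.9]
ee_rot: [0.0, 0.021, 1.0, 0.0]
force: [-0.2, 0.2, -4.3]
grip_width: 0.507
grip_force: 52.1
```

```bash
cat > blk.py <<'E'
from h import *
def look(tag):
    s=sense(); c=capture("wrist"); W=world(c,s); pickle.dump((s,c),open(tag+".pkl","wb"))
    print("tcp",s["eef_pos"].round(1),s["ee_rot"].round(4),"F",s["force"].round(2),"j",s["joints"].round(2))
    return s,c,W
E
python3 - <<'E'
from blk import *
s,c,W=look("w2"); cv2.imwrite("pics/w2.png",c["image"])
E
```

```text
tcp [453.8 272.3 186.9] [4.000e-04 2.140e-02 9.998e-01 2.000e-04] F [-0.22  0.2  -4.32] j [ 0.32  0.38  1.58  0.    1.18 -1.21]
```

View pics/w2.png

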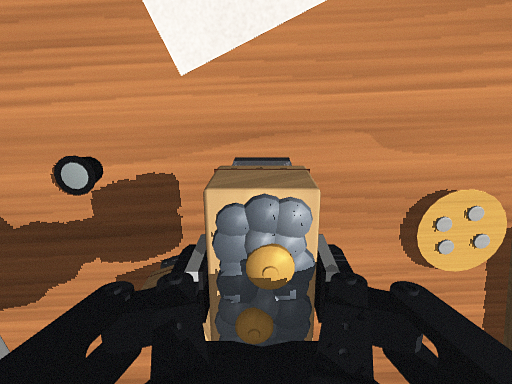

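The block is held level, with the front beech edge along row 188 (cols 205–319) and the foot end above it. I'll measure its pose in the gripper.

Run:
```python
from h import *
s,c=pickle.load(open("w2.pkl","rb"))
id_={"ee_rot":[1,0,0,0],"eef_pos":[0,0,0]}
T=world(c,id_)  # tool coords
for v in (160,164,170,180,186,190,194,197):
    print(v,[T[v,u].round(1).tolist() for u in (225,262,300)])
# beech/foot contour: near pixels
m=(c["z_map"]>0)&(c["z_map"]<165)
for v in (172,180,188,192,196):
    us=np.where(m[v,150:370])[0]+150; print(v,us.min(),us.max(),T[v,us.min()+1].round(1),T[v,us.max()-1].round(1))
for u in (212,235,262,290,312):
    col=np.median(T[:,u-1:u+2],1); sel=[v for v in range(150,210) if abs(col[v,2]-(-12))<2.5]
    print(u,sel[:1],col[sel[0]].round(1) if sel else None, col[155:200:4,2].round(0))
```

```text
160 [[12.8, -34.5, 185.4], [39.5, 1.5, 44.3], [12.5, 39.2, 186.9]]
164 [[8.6, -34.7, 186.2], [37.7, 1.5, 42.5], [8.6, 39.3, 186.3]]
170 [[39.4, -15.6, 20.1], [39.5, 1.5, 19.7], [39.6, 19.0, 19.6]]
180 [[39.4, -13.5, 1.7], [39.7, 1.5, 0.4], [39.7, 16.7, 0.4]]
186 [[39.4, -12.5, -7.4], [39.1, 1.5, -6.6], [39.6, 15.7, -8.4]]
190 [[38.8, -12.1, -11.2], [38.6, 1.5, -10.2], [38.8, 15.5, -10.9]]
194 [[37.4, -12.2, -11.4], [37.5, 1.5, -11.7], [37.5, 15.4, -11.9]]
197 [[36.0, -12.3, -10.7], [36.9, 1.5, -13.5], [36.1, 15.5, -11.0]]
172 214 309 [ 39.1 -19.8  17.6] [39.3 22.3 16.7]
180 210 313 [ 39.6 -19.1   1. ] [39.1 21.9  2.7]
188 205 318 [ 39.2 -19.4  -9.6] [39. 22. -9.]
192 203 320 [ 37.9 -20.  -10.6] [ 37.9  22.6 -10.5]
196 203 320 [ 36.7 -19.9 -11.7] [ 36.2  22.7 -10.1]
212 [188] [ 39.3 -17.1 -10.1] [186. 186. 186. 187. 186. 186.   3.  -2.  -9. -11. -12. -12.]
235 [187] [39.6 -8.6 -9.7] [186.  46.  42.  27.  17.  10.   2.  -4. -10. -11. -12. -12.]
262 [187] [ 39.7   1.5 -10.2] [187.  46.  43.  26.  18.  10.   3.  -4. -10. -11. -13. -15.]
290 [187] [ 39.7  11.9 -10.1] [187. 186.  43.  26.  17.  10.   2.  -4. -10. -11. -12. -14.]
312 [187] [39.6 19.9 -9.8] [186. 186. 186. 186. 185. 186.   4.  -3. -10. -12. -13. -12.]
```

move_arm([
  {"turn": [0,0,-0.0881],"translation": [0,0,0],"hand": 0.3},
  {"turn": [0,0,-0.0881],"translation": [0,0,0],"hand": 0.3},
  {"turn": [0,0,-0.0882],"translation": [0,0,0],"hand": 0.3},
  {"turn": [0,0,0],"translation": [-3,-15,0],"hand": 0.3},
  {"turn": [0,0,0],"translation": [-6,-30,0],"hand": 0.3},
  {"turn": [0,0,0],"translation": [-6,-30,0],"hand": 0.3},
  {"turn": [0,0,0],"translation": [-6,-30,0],"hand": 0.3},
  {"turn": [0,0,0],"translation": [-6,-30,0],"hand": 0.3},
  {"turn": [0,0,0],"translation": [-6,-30,0],"hand": 0.3},
  {"turn": [0,0,0],"translation": [-6,-30,0],"hand": 0.3},
])

```text
time_s: 4.37
eef_pos: [534.4, 89.2, 184.6]
ee_rot: [-0.002, -0.11, 0.994, 0.0]
force: [0.8, 0.1, -3.1]
grip_width: 0.507
grip_force: 52.1
```

move_arm([
  {"turn": [0,0,0],"translation": [-6,-30,0],"hand": 0.3},
  {"turn": [0,0,0],"translation": [-6,-30,0],"hand": 0.3},
  {"turn": [0,0,0],"translation": [-6,-30,0],"hand": 0.3},
  {"turn": [0,0,0],"translation": [-6,-30,0],"hand": 0.3},
  {"turn": [0,0,0],"translation": [-6,-30,0],"hand": 0.3},
  {"turn": [0,0,0],"translation": [-6,-30,0],"hand": 0.3},
  {"turn": [0,0,0],"translation": [-6,-22,0],"hand": 0.3},
  {"turn": [0,0,0],"translation": [0,0,0],"hand": 0.3},
  {"turn": [0,0,0],"translation": [0,0,0],"hand": 0.3},
  {"turn": [0,0,0],"translation": [0,0,0],"hand": 0.3},
])

```text
time_s: 5.2
eef_pos: [619.5, -96.6, 185.0]
ee_rot: [-0.001, -0.111, 0.994, 0.001]
force: [0.8, 0.4, -2.5]
grip_width: 0.503
grip_force: 52.3
```

Run:
```python
from blk import *
s,c,W=look("w3"); im=c["image"]; cv2.imwrite("pics/w3.png",im)
Z=W[...,2]; v,u=np.mgrid[:384,:512]
for nm,m in (("floor",(Z>14)&(Z<28)),("lips",(Z>31)&(Z<42))):
    n,l,st,ce=cv2.connectedComponentsWithStats((m&(v<185)).astype(np.uint8))
    for i in range(1,n):
        if st[i,4]<150: continue
        P=W[l==i]; r=cv2.minAreaRect(P[:,:2].astype(np.float32)); print(nm,ce[i].round(),st[i],np.round(r[0],1),np.round(r[1],1),round(r[2],2),np.percentile(P[:,2],[5,50,95]).round(1))
```

```text
tcp [619.5 -96.6 185. ] [-1.500e-03 -1.106e-01  9.939e-01  9.000e-04] F [ 0.84  0.42 -2.48] j [-0.34  0.59  1.25  0.    1.3  -2.13]
floor [267.  75.] [  206    10   120   175 14373] [ 552.9 -106.5] [146.   98.2] 12.65 [19.5 20.7 22.1]
lips [228. 131.] [ 216  100   25   66 1421] [ 583.8 -131.7] [54.2 18.9] 12.72 [36.  37.3 38.5]
lips [284. 111.] [273 100  23  24 549] [556.1 -90.1] [18.7 18.4] 13.24 [36.2 37.3 38.3]
lips [297. 150.] [277 138  40  31 762] [584.2 -71.3] [32.1 25.7] 77.41 [31.7 33.9 35.3]
```

View pics/w3.png

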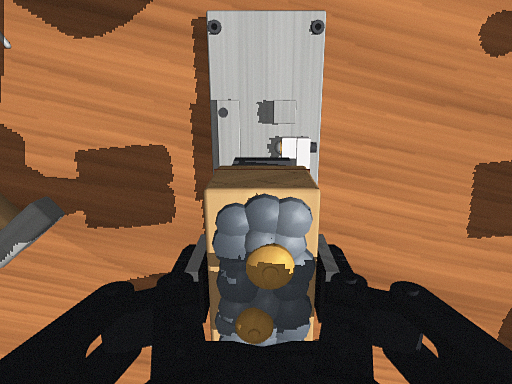

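move_arm([
  {"turn": [0,0,0],"translation": [29.6,-0.9,0],"hand": 0.3},
  {"turn": [0,0,0],"translation": [29.6,-0.9,0],"hand": 0.3},
  {"turn": [0,0,0],"translation": [29.6,-1,0],"hand": 0.3},
  {"turn": [0,0,0],"translation": [29.6,-1,10],"hand": 0.3},
  {"turn": [0,0,0],"translation": [0,0,25],"hand": 0.3},
  {"turn": [0,0,0],"translation": [0,0,25],"hand": 0.3},
  {"turn": [0,0,0],"translation": [0,0,25],"hand": 0.3},
  {"turn": [0,0,0],"translation": [0,0,0],"hand": 0.3},
  {"turn": [0,0,0],"translation": [0,0,0],"hand": 0.3},
  {"turn": [0,0,0],"translation": [0,0,0],"hand": 0.3},
])

```text
time_s: 6.08
eef_pos: [506.2, -126.8, 103.2]
ee_rot: [0.001, -0.111, 0.994, -0.001]
force: [-0.7, 0.3, -2.6]
grip_width: 0.505
grip_force: 52.4
```

```bash
cat > st.py <<'E'
from h import *
s=sense(); p=s["eef_pos"]; e=np.array([.9756,.2195]); n=np.array([-.2195,.9756])
F=s["force"]; q=s["ee_rot"]
print("blk hx %.1f hy(-234 ref) %.1f z %.1f"%(p[:2]@e-518.1+.5,p[:2]@n+234,p[2]),"Fe %.1f Fn %.1f Fz %.1f"%(F[:2]@e,F[:2]@n,F[2]),"yaw %.2f"%np.degrees(-2*np.arctan2(q[1],q[2])),"wz",q[[0,3]].round(4),"T",s["wrist_torque"].round(2),s["time_s"])
E
python3 st.py
```

```text
blk hx -51.6 hy(-234 ref) -0.8 z 103.2 Fe -0.6 Fn 0.5 Fz -2.6 yaw 12.74 wz [ 0.0008 -0.0005] T [-0.06  0.04  0.  ] 6.0833
```

move_arm([
  {"turn": [0,0,0],"translation": [1.4,0.8,10],"hand": 0.3},
  {"turn": [0,0,0],"translation": [0,0,10],"hand": 0.3},
  {"turn": [0,0,0],"translation": [0,0,5],"hand": 0.3},
  {"turn": [0,0,0],"translation": [0,0,0],"hand": 0.3},
  {"turn": [0,0,0],"translation": [0,0,1],"hand": 0.3},
  {"turn": [0,0,0],"translation": [0,0,1],"hand": 0.3},
  {"turn": [0,0,0],"translation": [0,0,0],"hand": 0.3},
  {"turn": [0,0,0],"translation": [0,0,0],"hand": 0.3},
])

```text
time_s: 6.75
eef_pos: [504.1, -126.5, 75.0]
ee_rot: [0.0, -0.111, 0.994, -0.0]
force: [0.2, 0.5, -3.0]
grip_width: 0.509
grip_force: 52.7
```

```bash
python3 st.py
```

```text
blk hx -53.6 hy(-234 ref) -0.1 z 75.0 Fe 0.3 Fn 0.5 Fz -3.0 yaw 12.70 wz [ 0.0002 -0.0001] T [-0.02 -0.02  0.04] 6.75
```

move_arm([
  {"turn": [0,0,0],"translation": [0,0,0.7],"hand": 0.3},
  {"turn": [0,0,0],"translation": [0,0,0.7],"hand": 0.3},
  {"turn": [0,0,0],"translation": [0,0,0.6],"hand": 0.3},
  {"turn": [0,0,0],"translation": [0,0,0],"hand": 0.3},
  {"turn": [0,0,0],"translation": [0,0,0],"hand": 0.3},
])

```text
time_s: 7.17
eef_pos: [504.1, -126.5, 73.1]
ee_rot: [0.0, -0.111, 0.994, -0.0]
force: [-0.7, 1.3, 2.6]
grip_width: 0.506
grip_force: 53.1
```

```bash
python3 st.py
```

```text
blk hx -53.6 hy(-234 ref) -0.1 z 73.1 Fe -0.4 Fn 1.5 Fz 2.6 yaw 12.70 wz [ 0.0002 -0.0001] T [0.18 0.22 0.  ] 7.1667
```

The block is down on the floor with about 6 N of contact. Now slide it in.

move_arm([
  {"turn": [0,0,0],"translation": [-2,0,0],"hand": 0.3},
  {"turn": [0,0,0],"translation": [-2,0,0],"hand": 0.3},
  {"turn": [0,0,0],"translation": [-2,0,0],"hand": 0.3},
  {"turn": [0,0,0],"translation": [-2,0,0],"hand": 0.3},
  {"turn": [0,0,0],"translation": [-2,0,0],"hand": 0.3},
  {"turn": [0,0,0],"translation": [-2,0,0],"hand": 0.3},
  {"turn": [0,0,0],"translation": [-2,0,0],"hand": 0.3},
  {"turn": [0,0,0],"translation": [-2,0,0],"hand": 0.3},
])

```text
time_s: 7.83
eef_pos: [520.0, -123.0, 73.1]
ee_rot: [0.0, -0.111, 0.994, -0.0]
force: [-1.9, -0.2, 5.8]
grip_width: 0.504
grip_force: 53.6
```

```bash
python3 st.py
```

```text
blk hx -37.3 hy(-234 ref) -0.2 z 73.1 Fe -1.9 Fn 0.2 Fz 5.8 yaw 12.71 wz [ 0.0002 -0.0002] T [0.06 0.53 0.06] 7.8333
```

move_arm([
  {"turn": [0,0,0],"translation": [-1.5,0,0],"hand": 0.3},
  {"turn": [0,0,0],"translation": [-1.5,0,0],"hand": 0.3},
  {"turn": [0,0,0],"translation": [-1.5,0,0],"hand": 0.3},
  {"turn": [0,0,0],"translation": [-1.5,0,0],"hand": 0.3},
])

```text
time_s: 8.17
eef_pos: [525.8, -121.7, 73.1]
ee_rot: [0.0, -0.111, 0.994, -0.0]
force: [-3.2, -0.6, 5.2]
grip_width: 0.505
grip_force: 53.7
```

```bash
python3 st.py
```

```text
blk hx -31.4 hy(-234 ref) -0.1 z 73.1 Fe -3.2 Fn 0.1 Fz 5.2 yaw 12.70 wz [ 0.0002 -0.0002] T [-0.03  0.54  0.05] 8.1667
```

move_arm([
  {"turn": [0,0,0],"translation": [-1.5,0,-0.2],"hand": 0.3},
  {"turn": [0,0,0],"translation": [-1.5,0,0],"hand": 0.3},
  {"turn": [0,0,0],"translation": [-1.5,0,0],"hand": 0.3},
  {"turn": [0,0,0],"translation": [-1.5,0,0],"hand": 0.3},
  {"turn": [0,0,0],"translation": [-1.5,0,0],"hand": 0.3},
  {"turn": [0,0,0],"translation": [-1.5,0,0],"hand": 0.3},
])

```text
time_s: 8.67
eef_pos: [534.4, -119.7, 73.1]
ee_rot: [0.0, -0.111, 0.994, -0.0]
force: [-1.7, -0.5, 4.6]
grip_width: 0.501
grip_force: 53.5
```

```bash
python3 st.py
```

```text
blk hx -22.5 hy(-234 ref) -0.1 z 73.1 Fe -1.8 Fn -0.1 Fz 4.6 yaw 12.70 wz [ 0.0001 -0.0001] T [-0.02  0.39  0.05] 8.6667
```

move_arm([
  {"turn": [0,0,0],"translation": [-1.5,0,0],"hand": 0.3},
  {"turn": [0,0,0],"translation": [-1.5,0,0],"hand": 0.3},
  {"turn": [0,0,0],"translation": [-1.5,0,0],"hand": 0.3},
  {"turn": [0,0,0],"translation": [-1.5,0,0],"hand": 0.3},
])

```text
time_s: 9.0
eef_pos: [540.3, -118.3, 73.1]
ee_rot: [0.0, -0.111, 0.994, -0.0]
force: [-2.2, -0.3, 4.5]
grip_width: 0.506
grip_force: 53.5
```

```bash
python3 st.py
```

```text
blk hx -16.5 hy(-234 ref) -0.0 z 73.1 Fe -2.2 Fn 0.1 Fz 4.5 yaw 12.70 wz [ 0.0001 -0.0001] T [-0.05  0.44  0.04] 9.0
```

move_arm([
  {"turn": [0,0,0],"translation": [-1.5,0,0],"hand": 0.3},
  {"turn": [0,0,0],"translation": [-1.5,0,0],"hand": 0.3},
  {"turn": [0,0,0],"translation": [-1.5,0,0],"hand": 0.3},
])

```text
time_s: 9.25
eef_pos: [544.7, -117.4, 73.1]
ee_rot: [0.0, -0.111, 0.994, -0.0]
force: [-2.8, -1.3, 4.8]
grip_width: 0.51
grip_force: 53.5
```

```bash
python3 st.py
```

```text
blk hx -12.0 hy(-234 ref) -0.0 z 73.1 Fe -3.0 Fn -0.6 Fz 4.8 yaw 12.70 wz [ 0.0001 -0.0001] T [-0.12  0.44  0.03] 9.25
```

move_arm([
  {"turn": [0,0,0],"translation": [-1.5,0,0],"hand": 0.3},
  {"turn": [0,0,0],"translation": [-1.5,0,0],"hand": 0.3},
])

```text
time_s: 9.42
eef_pos: [547.6, -116.7, 73.1]
ee_rot: [0.0, -0.111, 0.994, -0.0]
force: [-2.6, -0.9, 5.7]
grip_width: 0.505
grip_force: 53.5
```

move_arm([
  {"turn": [0,0,0],"translation": [-1.5,0,0],"hand": 0.3},
  {"turn": [0,0,0],"translation": [-1.5,0,0],"hand": 0.3},
])

```text
time_s: 9.58
eef_pos: [550.5, -116.0, 73.1]
ee_rot: [0.0, -0.111, 0.994, -0.0]
force: [-2.7, -0.5, 5.1]
grip_width: 0.505
grip_force: 53.5
```

move_arm([
  {"turn": [0,0,0],"translation": [-1.5,0,0],"hand": 0.3},
  {"turn": [0,0,0],"translation": [-1.5,0,0],"hand": 0.3},
])

```text
time_s: 9.75
eef_pos: [553.3, -115.9, 73.2]
ee_rot: [-0.0, -0.111, 0.994, -0.001]
force: [-3.9, -6.1, 5.7]
grip_width: 0.506
grip_force: 53.7
```

move_arm([
  {"turn": [0,0,0],"translation": [-1.5,0,0],"hand": 0.3},
  {"turn": [0,0,0],"translation": [-1.5,0,0],"hand": 0.3},
])

```text
time_s: 9.92
eef_pos: [556.1, -115.7, 73.2]
ee_rot: [-0.0, -0.111, 0.994, -0.001]
force: [-5.9, -6.7, 5.5]
grip_width: 0.507
grip_force: 53.7
```

move_arm([
  {"turn": [0,0,0],"translation": [-1.5,0,0],"hand": 0.3},
  {"turn": [0,0,0],"translation": [-1.5,0,0],"hand": 0.3},
])

```text
time_s: 10.08
eef_pos: [558.9, -115.2, 73.2]
ee_rot: [-0.001, -0.111, 0.994, -0.001]
force: [-5.7, -7.2, 5.9]
grip_width: 0.506
grip_force: 53.7
```

```bash
python3 st.py
```

```text
blk hx 2.4 hy(-234 ref) -1.1 z 73.2 Fe -7.2 Fn -5.8 Fz 5.9 yaw 12.70 wz [-0.0005 -0.001 ] T [-1.32  1.12 -0.03] 10.0833
```

The nose met the ball at about hx −4, so home should be near hx 36. Continuing.

move_arm([
  {"turn": [0,0,0],"translation": [-1.5,0,0],"hand": 0.3},
  {"turn": [0,0,0],"translation": [-1.5,0,0],"hand": 0.3},
])

```text
time_s: 10.25
eef_pos: [561.8, -114.6, 73.2]
ee_rot: [-0.001, -0.111, 0.994, -0.001]
force: [-5.9, -7.2, 5.7]
grip_width: 0.505
grip_force: 53.7
```

move_arm([
  {"turn": [0,0,0],"translation": [-1.5,0,0],"hand": 0.3},
  {"turn": [0,0,0],"translation": [-1.5,0,0],"hand": 0.3},
])

```text
time_s: 10.42
eef_pos: [565.0, -113.9, 73.2]
ee_rot: [-0.0, -0.11, 0.994, -0.001]
force: [-4.5, -5.7, 4.7]
grip_width: 0.504
grip_force: 53.6
```

move_arm([
  {"turn": [0,0,0],"translation": [-1.5,0,0],"hand": 0.3},
  {"turn": [0,0,0],"translation": [-1.5,0,0],"hand": 0.3},
])

```text
time_s: 10.58
eef_pos: [568.0, -113.2, 73.2]
ee_rot: [-0.0, -0.111, 0.994, -0.001]
force: [-4.0, -6.4, 5.3]
grip_width: 0.507
grip_force: 53.6
```

move_arm([
  {"turn": [0,0,0],"translation": [-1.5,0,0],"hand": 0.3},
  {"turn": [0,0,0],"translation": [-1.5,0,0],"hand": 0.3},
])

```text
time_s: 10.75
eef_pos: [570.9, -112.5, 73.2]
ee_rot: [-0.0, -0.11, 0.994, -0.001]
force: [-3.9, -6.2, 4.5]
grip_width: 0.51
grip_force: 53.6
```

```bash
python3 st.py
```

```text
blk hx 14.7 hy(-234 ref) -1.1 z 73.2 Fe -5.2 Fn -5.2 Fz 4.5 yaw 12.69 wz [-0.0001 -0.001 ] T [-1.09  0.63 -0.06] 10.75
```

move_arm([
  {"turn": [0,0,0],"translation": [-1.5,0,0],"hand": 0.3},
  {"turn": [0,0,0],"translation": [-1.5,0,0],"hand": 0.3},
  {"turn": [0,0,0],"translation": [-1.5,0,0],"hand": 0.3},
])

```text
time_s: 11.0
eef_pos: [575.3, -111.5, 73.2]
ee_rot: [-0.0, -0.111, 0.994, -0.001]
force: [-3.0, -6.0, 3.9]
grip_width: 0.507
grip_force: 53.6
```

move_arm([
  {"turn": [0,0,0],"translation": [-1.5,0,0],"hand": 0.3},
  {"turn": [0,0,0],"translation": [-1.5,0,0],"hand": 0.3},
  {"turn": [0,0,0],"translation": [-1.5,0,0],"hand": 0.3},
])

```text
time_s: 11.25
eef_pos: [579.7, -110.6, 73.2]
ee_rot: [-0.0, -0.111, 0.994, -0.001]
force: [-3.8, -7.0, 4.5]
grip_width: 0.507
grip_force: 53.6
```

move_arm([
  {"turn": [0,0,0],"translation": [-1,0,0],"hand": 0.3},
  {"turn": [0,0,0],"translation": [-1,0,0],"hand": 0.3},
])

```text
time_s: 11.42
eef_pos: [581.6, -110.1, 73.2]
ee_rot: [-0.0, -0.111, 0.994, -0.001]
force: [-3.8, -6.7, 4.6]
grip_width: 0.503
grip_force: 53.5
```

move_arm([
  {"turn": [0,0,0],"translation": [-1,0,0],"hand": 0.3},
  {"turn": [0,0,0],"translation": [-1,0,0],"hand": 0.3},
])

```text
time_s: 11.58
eef_pos: [583.6, -109.7, 73.2]
ee_rot: [-0.0, -0.111, 0.994, -0.001]
force: [-4.0, -6.8, 4.5]
grip_width: 0.508
grip_force: 53.6
```

```bash
python3 st.py
```

```text
blk hx 27.7 hy(-234 ref) -1.1 z 73.2 Fe -5.4 Fn -5.8 Fz 4.5 yaw 12.70 wz [-0.0001 -0.001 ] T [-1.1   0.61  0.04] 11.5833
```

move_arm([
  {"turn": [0,0,0],"translation": [-0.8,0,0],"hand": 0.3},
  {"turn": [0,0,0],"translation": [-0.8,0,0],"hand": 0.3},
])

```text
time_s: 11.75
eef_pos: [585.3, -109.3, 73.2]
ee_rot: [0.0, -0.111, 0.994, -0.001]
force: [-1.5, -5.4, 4.0]
grip_width: 0.508
grip_force: 53.6
```

move_arm([
  {"turn": [0,0,0],"translation": [-0.8,0,0],"hand": 0.3},
  {"turn": [0,0,0],"translation": [-0.8,0,0],"hand": 0.3},
])

```text
time_s: 11.92
eef_pos: [587.1, -108.9, 73.2]
ee_rot: [0.0, -0.111, 0.994, -0.001]
force: [-1.5, -5.5, 2.4]
grip_width: 0.507
grip_force: 53.5
```

move_arm([
  {"turn": [0,0,0],"translation": [-0.7,0,0],"hand": 0.3},
])

```text
time_s: 12.0
eef_pos: [587.9, -108.7, 73.2]
ee_rot: [0.001, -0.111, 0.994, -0.001]
force: [0.2, -4.9, 2.0]
grip_width: 0.506
grip_force: 53.3
```

```bash
python3 st.py
```

```text
blk hx 32.1 hy(-234 ref) -1.1 z 73.2 Fe -0.9 Fn -4.8 Fz 2.0 yaw 12.69 wz [ 0.0007 -0.0011] T [-0.89 -0.01  0.02] 12.0
```

move_arm([
  {"turn": [0,0,0],"translation": [-0.5,0,0],"hand": 0.3},
])

```text
time_s: 12.08
eef_pos: [588.5, -108.5, 73.2]
ee_rot: [0.001, -0.11, 0.994, -0.001]
force: [2.3, -5.0, 1.8]
grip_width: 0.508
grip_force: 53.2
```

move_arm([
  {"turn": [0,0,0],"translation": [-0.5,0,0],"hand": 0.3},
])

```text
time_s: 12.17
eef_pos: [589.1, -108.4, 73.2]
ee_rot: [0.001, -0.11, 0.994, -0.001]
force: [2.2, -3.8, 1.4]
grip_width: 0.505
grip_force: 53.2
```

```bash
python3 st.py
```

```text
blk hx 33.4 hy(-234 ref) -1.1 z 73.2 Fe 1.3 Fn -4.2 Fz 1.4 yaw 12.68 wz [ 0.0011 -0.0011] T [-0.97 -0.34 -0.04] 12.1667
```

move_arm([
  {"turn": [0,0,0],"translation": [-0.5,0,0],"hand": 0.3},
])

```text
time_s: 12.25
eef_pos: [589.7, -108.2, 73.3]
ee_rot: [0.001, -0.11, 0.994, -0.001]
force: [3.0, -3.9, 1.2]
grip_width: 0.506
grip_force: 53.1
```

```bash
python3 st.py
```

```text
blk hx 34.0 hy(-234 ref) -1.1 z 73.3 Fe 2.0 Fn -4.4 Fz 1.2 yaw 12.68 wz [ 0.0013 -0.0011] T [-0.94 -0.45 -0.05] 12.25
```

Positive force means the ball is drawing the block in. Half-millimetre steps until the force turns.

move_arm([
  {"turn": [0,0,0],"translation": [-0.5,0,0],"hand": 0.3},
])

```text
time_s: 12.33
eef_pos: [590.3, -108.1, 73.2]
ee_rot: [0.001, -0.11, 0.994, -0.001]
force: [3.0, -4.4, 1.3]
grip_width: 0.507
grip_force: 53.1
```

```bash
python3 st.py
```

```text
blk hx 34.5 hy(-234 ref) -1.0 z 73.2 Fe 2.0 Fn -4.9 Fz 1.3 yaw 12.68 wz [ 0.0013 -0.0011] T [-0.91 -0.44 -0.05] 12.3333
```

move_arm([
  {"turn": [0,0,0],"translation": [-0.5,0,0],"hand": 0.3},
])

```text
time_s: 12.42
eef_pos: [590.6, -108.0, 73.2]
ee_rot: [0.001, -0.11, 0.994, -0.001]
force: [0.9, -4.8, 1.1]
grip_width: 0.506
grip_force: 53.2
```

```bash
python3 st.py
```

```text
blk hx 34.9 hy(-234 ref) -1.0 z 73.2 Fe -0.2 Fn -4.9 Fz 1.1 yaw 12.69 wz [ 0.0012 -0.001 ] T [-0.94 -0.12 -0.04] 12.4167
```

move_arm([
  {"turn": [0,0,0],"translation": [-0.5,0,0],"hand": 0.3},
])

```text
time_s: 12.5
eef_pos: [590.8, -107.9, 73.2]
ee_rot: [0.001, -0.111, 0.994, -0.001]
force: [-0.9, -5.5, 2.9]
grip_width: 0.507
grip_force: 53.3
```

```bash
python3 st.py
```

```text
blk hx 35.1 hy(-234 ref) -0.9 z 73.2 Fe -2.1 Fn -5.2 Fz 2.9 yaw 12.70 wz [ 0.0007 -0.001 ] T [-1.06  0.26 -0.  ] 12.5
```

move_arm([
  {"turn": [0,0,0],"translation": [-0.4,0,0],"hand": 0.3},
])

```text
time_s: 12.58
eef_pos: [590.9, -107.9, 73.2]
ee_rot: [0.0, -0.111, 0.994, -0.001]
force: [-3.2, -6.5, 5.2]
grip_width: 0.511
grip_force: 53.5
```

```bash
python3 st.py
```

```text
blk hx 35.2 hy(-234 ref) -0.9 z 73.2 Fe -4.6 Fn -5.6 Fz 5.2 yaw 12.71 wz [ 0.0002 -0.001 ] T [-1.14  0.61 -0.02] 12.5833
```

The block stopped at hx 35.2 against the stop, with light force. Releasing and backing up.

move_arm([
  {"turn": [0,0,0],"translation": [0,0,0],"hand": 0.6},
  {"turn": [0,0,0],"translation": [0,0,0],"hand": 0.75},
  {"turn": [0,0,0],"translation": [0,0,0],"hand": 0.8},
  {"turn": [0,0,0],"translation": [0,0,0],"hand": 0.8},
  {"turn": [0,0,0],"translation": [0,0,0],"hand": 0.8},
])

```text
time_s: 13.0
eef_pos: [590.6, -106.7, 72.8]
ee_rot: [-0.0, -0.111, 0.994, 0.0]
force: [0.4, -0.4, -0.1]
grip_width: 0.804
grip_force: 0.0
```

move_arm([
  {"turn": [0,0,0],"translation": [0,0,-5],"hand": 0.8},
  {"turn": [0,0,0],"translation": [0,0,-15],"hand": 0.8},
  {"turn": [0,0,0],"translation": [0,0,-30],"hand": 0.8},
  {"turn": [0,0,0],"translation": [0,0,-30],"hand": 0.8},
  {"turn": [0,0,0],"translation": [0,0,-30],"hand": 0.8},
  {"turn": [0,0,0],"translation": [-20,0,-10],"hand": 0.8},
  {"turn": [0,0,0],"translation": [-20,0,0],"hand": 0.8},
  {"turn": [0,0,0],"translation": [0,0,0],"hand": 0.8},
  {"turn": [0,0,0],"translation": [0,0,0],"hand": 0.8},
  {"turn": [0,0,0],"translation": [0,0,0],"hand": 0.8},
])

```text
time_s: 13.83
eef_pos: [629.1, -98.1, 192.7]
ee_rot: [-0.001, -0.111, 0.994, 0.0]
force: [-0.6, -0.1, -0.3]
grip_width: 0.8
grip_force: 0.0
```

Run:
```python
from blk import *
s,c,W=look("w4"); cv2.imwrite("pics/w4.png",c["image"])
Z=W[...,2]; v,u=np.mgrid[:384,:512]; m=(Z>78)&(Z<100)&(v<300)
n,l,st,ce=cv2.connectedComponentsWithStats(m.astype(np.uint8))
e=np.array([.9756,.2195]); nn=np.array([-.2195,.9756])
for i in range(1,n):
    if st[i,4]<500: continue
    P=W[l==i]; r=cv2.minAreaRect(P[:,:2].astype(np.float32)); q=np.array(r[0]); print(ce[i],st[i],r,"hx",q@e-518.1,"hy",q@nn+233.3,np.percentile(P[:,2],[5,50,95]))
```

```text
tcp [629.1 -98.1 192.7] [-5.000e-04 -1.106e-01  9.939e-01  2.000e-04] F [-0.55 -0.12 -0.25] j [-0.34  0.61  1.21 -0.    1.33 -2.13]
[259.39390262 140.59730017] [ 228   87   63  110 6593] ((591.50244140625, -106.81265258789062), (79.59646606445312, 44.1058349609375), 12.7070894241333) hx 35.52440459289551 hy -0.7412097534179622 [83.82184304 89.09332858 95.4107192 ]
```

View pics/w4.png

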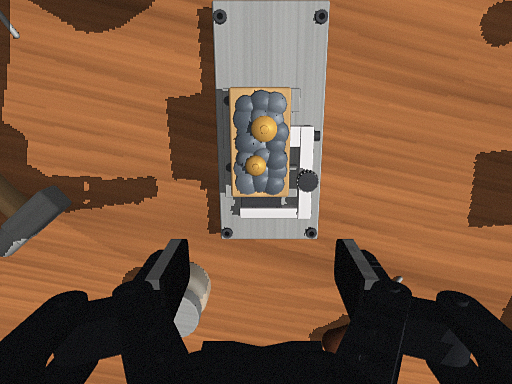

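The block sits in the slot at (260,140), upright and aligned, at hx 35.5 and up to the carriage stop. The arm is clear of everything, so I'm handing in.

```bash
python3 -c "
from rig import finish_job; print(finish_job())"
```

```text
the job is handed in; nothing more can be done
None
```

The gold block is loaded and the job is handed in at about 14 s: the forces showed the ball click and the block settle against the end stop, pushing with about 7 N at most, and the arm has let go and backed away.

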